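# Scoop the dried pasta shells into the mixing bowl

### The arm

A 7-joint arm with a two-finger parallel gripper is mounted at the origin on the work surface. World frame = base frame: x ahead of the robot, y to its left, z up, the work surface at z = 0. Lengths are in m, angles in rad, forces in N, time in s.
With the tool pointing down it reaches from about 0.35 to 0.9 m from the base axis. Payload 19.9 kg.
Tool frame: the origin (TCP) lies between the finger pads; the fingertips stand 19 mm ahead of it and the grasp point (between the pads) is the TCP; z points along the fingers, y is the line along which they close (so a half turn about z gives the same grasp; the last joint's range is limited). The gripper opens to 94 mm and grips with 3 to 60 N. Pads are 16 mm wide; open, the fingers measure 119 mm over their backs; the gripper's body (75 mm by 177 mm) begins 78 mm behind the grasp point.
Start: joints at [-1.202, 0.417, -0.01, 1.614, 0.005, 1.111, -0.053], TCP at [0.25, 0.573, 0.224] pointing down, gripper open.
Joint ranges: [-2.81, 2.81], [-0.39, 2.02], [-1.27, 1.25], [0.06, 2.57], [-1.19, 4.33], [0.19, 2], [-2.82, 2.82]. Speed limits (rad/s): [1.89, 1.89, 2.39, 2.39, 3.01, 3.01, 3.01].

### API

Orientations are given as a 3x3 rotation matrix whose columns are the frame's x, y, z axes.
In Python, from rig import robot gives the robot as it stands. Calls block until the motion is done:
- robot.move_ptp(position, orientation): joint-space move of the TCP to a pose.
- robot.move_linear(position, velocity=0.15, frame=None, threshold=None): straight line of the TCP; frame=None keeps the orientation; velocity is the mean speed in m/s. With threshold (N) it stops when the force on the tool has changed by that much, and returns True; else False.
- robot.goto_joints(angles): joint-space move.
- robot.gripper_to(opening): finger opening in m; the grip force is fixed at half the most; returns when the fingers have stopped.
- robot.pause(seconds).
- robot.ik(position, orientation): joint angles nearest the present ones, or None.
- robot.get_state(): the state.
- robot.grab_frame(name): name is "side" or "top" or "wrist"; returns the picture (384x512x3 uint8, red, green, blue); there is no depth.
- robot.camera_info(name): a dict with "fx", "fy", "cx", "cy" (pixels), "dist" ([k1, k2, p1, p2, k3] as OpenCV has them; the pictures are not rectified), "rvec" (rotation vector, rad) and "tvec" (3), from world to camera coordinates, as OpenCV has them. Camera axes: x right, y down, z forward; pixel columns grow to the right and rows downward; lengths in m; the calibration is good to about 2 mm. A picture is of the moment at which its call begins: read the wrist's pose just before it. camera_info takes no time and is no camera call; for the wrist camera it gives the pose at the moment of the call.
A pose or a line that the arm cannot do raises robot.PlanningError and nothing moves.
- robot.sign_off(): hands the job in; it is judged then, once.
The state is a dict: "time": time; "qpos": joint angles; "joint_vel": joint speeds; "effort": joint torques, N m; "ee_pos": TCP position; "tool_rot": TCP orientation; "force": force on the tool from outside, world axes, zero at the start; "moment": the same for the moment, N m; "opening": finger opening in m; "grasp_force": force on a finger pad.
Only numpy, scipy, OpenCV 4.12 (cv2) and the standard library are available. Lean on these libraries where they do the work, as an engineer would, in place of code of your own. Each camera call takes 0.05 s, during which the arm holds its last target. There are 200 camera calls.

### The job

First fold the drying rack's one outstretched arm, which hangs over the mixing bowl, back alongside the rack's other arms. Then scoop up the three big dried pasta shells from the wooden tray with the scoop, never touching them with the fingers, and tip all three from low over the mixing bowl into it. Lay the scoop back flat in the empty tray, and leave the bowl standing in its place and everything else undisturbed.

Things in the scene. Friction and masses are not known exactly. Their poses are not given: they have to be found in the camera images.
- rack_arm (a joint): angle (rad) of the rack's swinging top arm about the post. 0: along the rack's own -x; grows counter-clockwise seen from above; at 1.57 it lies right above the three stowed arms; stops at -0.6 and 1.65. Starts at -0.3 to 0.3, over the bowl. A level round wooden rod, 14 mm thick; under 1 N, pushed anywhere along its outer half, swings it and it stays where it is left
- rack: wooden pasta-drying rack, does not move: round foot 136 mm across, 24 mm high; post 24 mm thick with a knob on top, 350 mm tall in all. Origin on the post's axis at the foot's underside; z up. Three stowed arms point along the rack's own -y (240 mm long from the axis, 14 mm thick, centre lines 216, 244 and 272 mm above the table)
- rack_pivot (a point): point on the rack post's axis at the height of the swinging arm's centre line, 300 mm above the table
- rack_arm_tip (a point): free end of the swinging arm, 240 mm from the post's axis
- bowl: stainless steel mixing bowl, loose, 0.55 kg: 206 mm across at the rim, 95 mm tall, 100 mm across at the foot, wall 3 mm, inner floor 4 mm above the table. Origin at the centre of its underside, z up
- tray: open wooden tray, does not move: outside 374 mm long (x), 146 mm wide (y), 42 mm tall; walls 8 mm, floor 8 mm thick (inside 358 by 130 mm). Origin at the centre of its underside, z up. The scoop lies at its -x end, lip towards +x, and the shells lie between the lip and the +x end wall
- scoop: flat-bottomed aluminium scoop, 0.18 kg, bowl 140 mm long (x), 112 mm wide (y). Floor 2 mm thick, 1 mm at the straight open lip (x = +70 mm); walls 2.5 mm, 44 mm high at the back (x = -70 mm), falling to 10 mm near the lip. Origin at the centre of the underside, z up. Starts flat on the tray's floor, handle sloping up over the tray's -x end wall
- scoop_grip (a point): middle of the scoop's wooden handle, a straight bar 24 mm wide (y), 22 mm thick, 120 mm long, that leaves the back wall 32 mm above the underside and rises backwards (-x) at 35 degrees. This point is 68 mm along it: 126 mm behind the scoop's origin, 71 mm above its underside. Axes as the scoop's; the fingers close along y
- scoop_lip (a point): middle of the scoop's front lip, at the underside
- shell1: dried jumbo pasta shell, rigid, about 13 g, 63 mm long (its x), 44 mm wide (y), 26 mm thick (z), rounded underneath. Origin at its centre. Starts loose on the tray's floor; pushed slowly (about 50 mm/s or less) against the tray's end wall it rides up over the lip into the scoop; slides off the scoop at a slope of about 40 degrees or more
- shell2: dried jumbo pasta shell, rigid, about 13 g, 63 mm long (its x), 44 mm wide (y), 26 mm thick (z), rounded underneath. Origin at its centre. Starts loose on the tray's floor; pushed slowly (about 50 mm/s or less) against the tray's end wall it rides up over the lip into the scoop; slides off the scoop at a slope of about 40 degrees or more
- shell3: dried jumbo pasta shell, rigid, about 13 g, 63 mm long (its x), 44 mm wide (y), 26 mm thick (z), rounded underneath. Origin at its centre. Starts loose on the tray's floor; pushed slowly (about 50 mm/s or less) against the tray's end wall it rides up over the lip into the scoop; slides off the scoop at a slope of about 40 degrees or more
- canister: closed white ceramic canister, 100 mm across, 140 mm tall, screw lid closed; bystander, loose, to be left alone. Origin at the centre of its underside
- pepper_mill: dark wooden pepper mill, 56 mm across, 148 mm tall; bystander, loose, to be left alone. Origin at the centre of its underside
- honey_jar: amber glass jar with a brass lid, 68 mm across, 92 mm tall; bystander, loose, to be left alone. Origin at the centre of its underside
- rolling_pin: short olive-wood rolling pin lying down, 200 mm long along its x axis, 44 mm across; bystander, loose, to be left alone. Origin at the centre of its underside
- spatula: blue hard-silicone spatula lying flat, 250 mm long along its x axis, 55 mm wide, about 10 mm high; bystander, loose, to be left alone. Origin at the centre of its underside
- grater: steel box grater, 70 by 90 mm, 211 mm tall with its black handle; bystander, loose, to be left alone. Origin at the centre of its underside
Not all that is in view belongs to the job. What is shaped like the shell2 but pink or turquoise is not meant. Leave any pink look-alike of the shell3 alone.

How it is judged:
On the way, in this order (a step that is already met when the one before it is completed fails the run):
1. the rack's swinging arm is folded back alongside the stowed arms (joint above 1.3) (value of joint rack_arm above 1.3 rad), for 0.2 s.
2. at least one shell lies in the scoop, lifted clear above the tray's rim (lip more than 60 mm above the table) (height (world z) of scoop_lip above 0.06 m and ((x of shell1 in the frame of scoop between -0.07 and 0.068 m and y of shell1 in the frame of scoop between -0.054 and 0.054 m and z of shell1 in the frame of scoop between 0.004 and 0.065 m) or (x of shell2 in the frame of scoop between -0.07 and 0.068 m and y of shell2 in the frame of scoop between -0.054 and 0.054 m and z of shell2 in the frame of scoop between 0.004 and 0.065 m) or (x of shell3 in the frame of scoop between -0.07 and 0.068 m and y of shell3 in the frame of scoop between -0.054 and 0.054 m and z of shell3 in the frame of scoop between 0.004 and 0.065 m))), for 0.2 s.
3. all three shells are in the mixing bowl (horizontal distance between each of shell1, shell2, shell3 and bowl below 0.085 m and z of shell1 in the frame of bowl between 0 and 0.09 m and z of shell2 in the frame of bowl between 0 and 0.09 m and z of shell3 in the frame of bowl between 0 and 0.09 m), for 0.2 s.
At the end, for the whole second after the job is handed in: The rack arm is still folded (joint above 1.3); all three shells rest in the bowl (within 85 mm of its axis, below 90 mm); the bowl stands upright within 50 mm of its start; the scoop rests flat on the tray floor (tilt under 0.12 rad, within 8 mm of the floor) (all of step 3 and value of joint rack_arm above 1.3 rad and linear speed of each of shell1, shell2, shell3 below 0.05 m/s and z of scoop in the frame of tray between 0.004 and 0.016 m and angle between scoop's own z axis and vertical below 0.12 rad and x of scoop in the frame of tray between -0.12 and 0.12 m and y of scoop in the frame of tray between -0.03 and 0.03 m and linear speed of each of scoop, bowl below 0.03 m/s and angle between bowl's own z axis and vertical below 0.1 rad and distance of bowl from where it was at the start of the episode below 0.05 m); the robot touches nothing.
It fails at once if the fingers touch a shell with more than 1.5 N (contact force between the fingers and shell1 above 1.5 N or contact force between the fingers and shell2 above 1.5 N or contact force between the fingers and shell3 above 1.5 N).
It fails at once if a shell is flung, or dropped from more than about 22 cm (faster than 2.1 m/s) (linear speed of any of shell1, shell2, shell3 above 2.1 m/s).
It fails at once if the bowl is tipped beyond 0.3 rad or shoved more than 60 mm (angle between bowl's own z axis and vertical above 0.3 rad or distance of bowl from where it was at the start of the episode above 0.06 m).
It fails at once if a bystander (canister, pepper mill, honey jar, rolling pin, spatula, grater) is moved more than 30 mm (distance of any of canister, pepper_mill, honey_jar, rolling_pin, spatula, grater from where it was at the start of the episode above 0.03 m).
It also fails if it takes over 70 s, if anything falls off the work surface, if the arm or the gripper's body presses on something with over 40 N, if the wrist force passes 120 N, or if a joint passes its speed limit or range.

## Working session

There is one attempt and no reset: what is moved stays moved. The work goes in short steps, each a Python script; the robot and the scene stay as the last script left them, time stands still between calls to the robot, and variables do not carry over. Pictures are saved under pics/ and viewed, at most 10 in all, crops included, and the job is handed in when it is done.

```bash
mkdir -p pics; ls
cat > h.py <<'E'
import numpy as np, cv2
from rig import robot
def save(n,f): cv2.imwrite(f,cv2.cvtColor(robot.grab_frame(n),cv2.COLOR_RGB2BGR))
def ray(ci,uv):
    K=np.array([[ci['fx'],0,ci['cx']],[0,ci['fy'],ci['cy']],[0,0,1]])
    n=cv2.undistortPoints(np.array([[uv]],float),K,np.array(ci['dist'],float))[0,0]
    R=cv2.Rodrigues(np.array(ci['rvec'],float))[0]; t=np.array(ci['tvec'],float).ravel()
    return -R.T@t, R.T@np.array([n[0],n[1],1])
def at(name,uv,z,ci=None):
    c,d=ray(ci or robot.camera_info(name),uv); return c+d*(z-c[2])/d[2]
def proj(name,P):
    ci=robot.camera_info(name)
    K=np.array([[ci['fx'],0,ci['cx']],[0,ci['fy'],ci['cy']],[0,0,1]])
    return cv2.projectPoints(np.array(P,float).reshape(-1,3),np.array(ci['rvec'],float),np.array(ci['tvec'],float),K,np.array(ci['dist'],float))[0][:,0]
E
python3 - <<'E'
from h import *
a=robot.grab_frame("top");b=robot.grab_frame("side")
for n,f in(("top",a),("side",b)):
    f=cv2.cvtColor(f,cv2.COLOR_RGB2BGR); cv2.imwrite(f"pics/{n}_raw.png",f)
    cv2.imwrite(f"pics/{n}0.png",cv2.resize(f,(800,600),interpolation=cv2.INTER_CUBIC))
    c,_=ray(robot.camera_info(n),(256,192)); print(n,c,at(n,(256,192),0))
E
```

```text
pics
top [ 0.45056062 -0.02044474  1.25507259] [ 0.56612186 -0.03108516  0.        ]
side [0.09159507 0.97258004 1.26792656] [ 0.62723357 -0.19585346  0.        ]
```

View pics/top0.png

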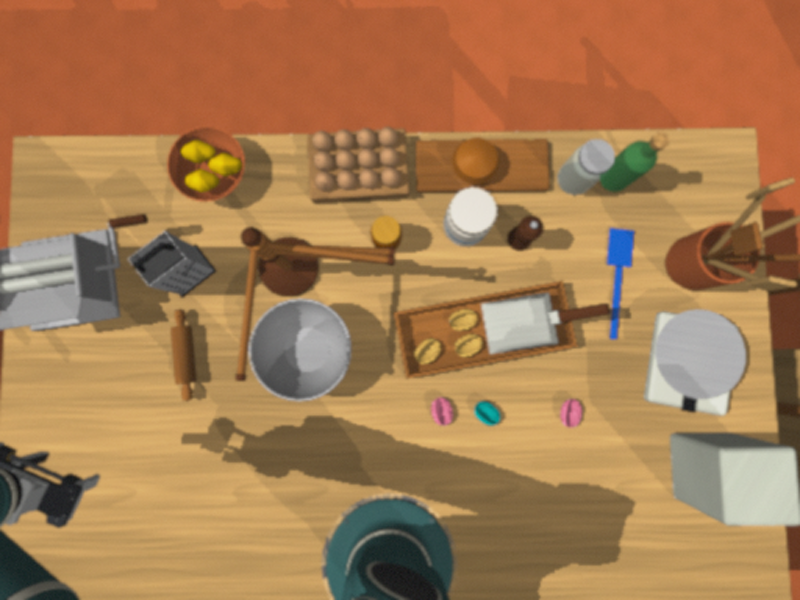

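View pics/side0.png

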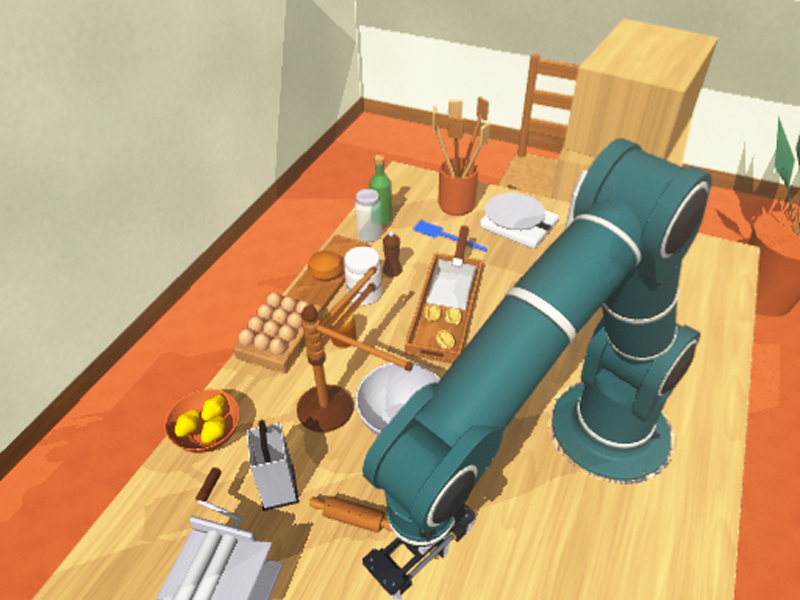

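The top view shows the swinging arm running from the knob at (252,237) to its tip at (240,378), beside the bowl at (300,350). The stowed arms run right to (392,257).

These could be mistaken for shells:
- **In the tray, yellow:** (463,320), (469,345), (428,351). These are the ones I want.
- **On the table:** pink at (443,411) and (571,412), turquoise at (488,413). These are look-alikes, to be left alone.

Next is a close crop of the tray to check this.

Run:
```python
from h import *
f=cv2.imread("pics/top_raw.png")[170:250,245:405]
cv2.imwrite("pics/crop1.png",cv2.resize(f,(800,400),interpolation=cv2.INTER_CUBIC))
g=cv2.imread("pics/top_raw.png")[140:265,145:260]
cv2.imwrite("pics/crop2.png",cv2.resize(g,(552,600),interpolation=cv2.INTER_CUBIC))
p=lambda u,v,z:print((u,v),z,at("top",(u*.64,v*.64),z).round(4))
p(290,267,.024);p(252,237,.345);p(240,378,.3);p(392,257,.272);p(300,350,.095);p(249,350,.095);p(351,350,.095);p(300,300,.095);p(300,399,.095)
```

```text
(290, 267) 0.024 [0.6399 0.2116 0.024 ]
(252, 237) 0.345 [0.641  0.2137 0.345 ]
(240, 378) 0.3 [0.4096 0.2425 0.3   ]
(392, 257) 0.272 [ 0.6177 -0.0155  0.272 ]
(300, 350) 0.095 [0.4564 0.1766 0.095 ]
(249, 350) 0.095 [0.4576 0.2814 0.095 ]
(351, 350) 0.095 [0.4552 0.0718 0.095 ]
(300, 300) 0.095 [0.5597 0.1771 0.095 ]
(300, 399) 0.095 [0.3568 0.1761 0.095 ]
```

View pics/crop1.png

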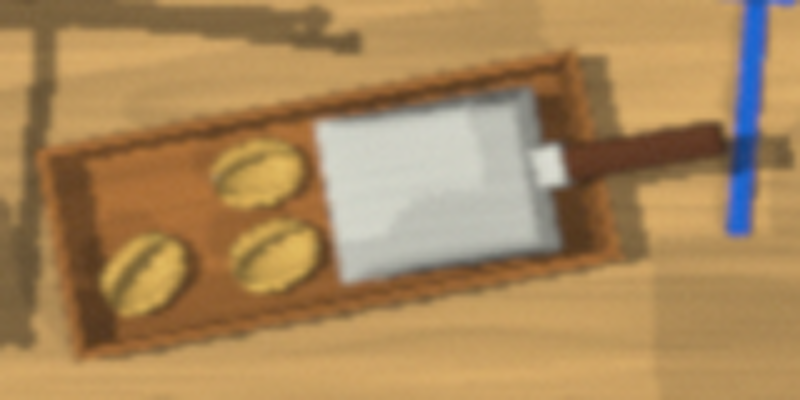

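View pics/crop2.png

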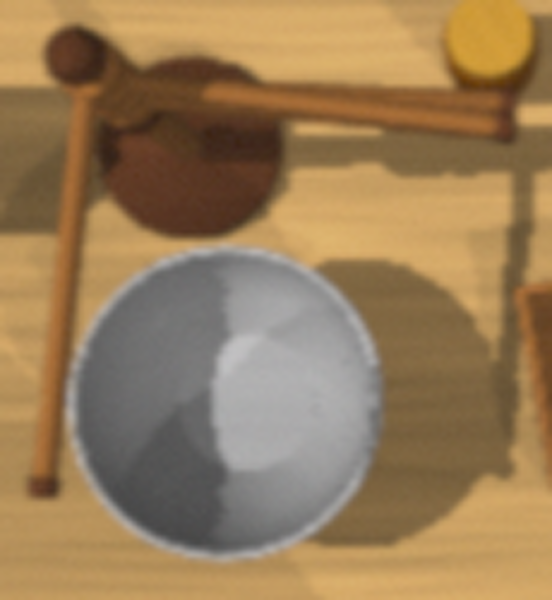

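The crop confirms it: the three yellow shells lie loose in the tray, left of the scoop's lip, at crop pixels (258,174), (275,255) and (145,275). Pivot, arm length and bowl radius all agree with the description. Next I'll fit the tray and scoop, then fold the arm.

Run:
```python
from h import *
q=lambda u,v,z:at("top",(245+u/5,170+v/5),z)
# tray: model corners vs measured
M=np.array([[.187,.073],[.187,-.073],[-.187,-.073],[-.187,.073]])
px=[(40,155),(80,357),(620,258),(572,52)]
W=np.array([q(*p,.042)[:2] for p in px])
# which side is +y: x axis ~ world +y => y axis ~ world -x
def fit(M,W):
    a,b=M-M.mean(0),W-W.mean(0); th=np.arctan2((a[:,0]*b[:,1]-a[:,1]*b[:,0]).sum(),(a*b).sum())
    R=np.array([[np.cos(th),-np.sin(th)],[np.sin(th),np.cos(th)]]); t=W.mean(0)-R@M.mean(0)
    return th,t,np.abs(M@R.T+t-W).max()
M=np.array([[.187,-.073],[.187,.073],[-.187,.073],[-.187,-.073]])
th,t,e=fit(M,W); print("tray",th,t,e)
S=np.array([[.07,-.056],[.07,.056]])
Ws=np.array([q(315,122,.018)[:2],q(345,283,.018)[:2]]); ths,ts,es=fit(S,Ws); print("scoop lipfit",ths,ts,es)
B=np.array([[.07,-.056],[.07,.056],[-.07,.056],[-.07,-.056]])
Wb=np.array([q(315,122,.018)[:2],q(345,283,.018)[:2],q(562,250,.052)[:2],q(531,88,.052)[:2]]);print("scoop 4",fit(B,Wb))
print("handle end",q(722,140,.105),"ferrule",q(550,166,.045))
for s in((258,174),(275,255),(145,275)):
    w=q(*s,.026)[:2]; R=np.array([[np.cos(th),-np.sin(th)],[np.sin(th),np.cos(th)]]); print("shell in tray",R.T@(w-t))
print("spatula",q(757,0,.005),q(738,232,.005))
s=robot.get_state(); Rt=np.array(s['tool_rot']); print(Rt.round(3))
robot.gripper_to(0.0)
psi=-0.097; piv=np.array([.640,.213])
def P(j,r=.19,z=.307):
    a=psi+j; return [piv[0]-r*np.cos(a),piv[1]-r*np.sin(a),z]
robot.move_linear([.25,.573,.307],.2)
robot.move_linear(P(-.32),.25)
for j in (-.05,.25,.55,.85,1.15,1.42): robot.move_linear(P(j),.15)
robot.move_linear(P(1.2),.15); 
x=P(1.2); x[2]=.42; robot.move_linear(x,.2)
s=robot.get_state(); print(s['time'],s['force'])
save("top","pics/top1.png")
f=cv2.imread("pics/top1.png"); cv2.imwrite("pics/top1b.png",cv2.resize(f[100:260,120:420],(750,400),interpolation=cv2.INTER_CUBIC))
```

```text
tray 1.747358308414127 [ 0.49598757 -0.21415091] 0.004777020931411857
scoop lipfit 1.7294293136441543 [ 0.50976827 -0.28834551] 0.00013010726082196555
scoop 4 (np.float64(1.7160364672062385), array([ 0.50847497, -0.28912144]), np.float64(0.001410936707857302))
handle end [ 0.532405   -0.45674674  0.105     ] ferrule [ 0.52039701 -0.36345958  0.045     ]
shell in tray [ 0.04029134 -0.02974436]
shell in tray [0.03983243 0.02658231]
shell in tray [0.12946125 0.02340396]
spatula [ 0.63751772 -0.52348862  0.005     ] [ 0.4755726  -0.50277052  0.005     ]
[[-0.917  0.399 -0.   ]
 [ 0.399  0.917 -0.001]
 [-0.    -0.001 -1.   ]]
7.8833 [-0.35767948 -0.5547488  -0.51602709]
```

View pics/top1b.png

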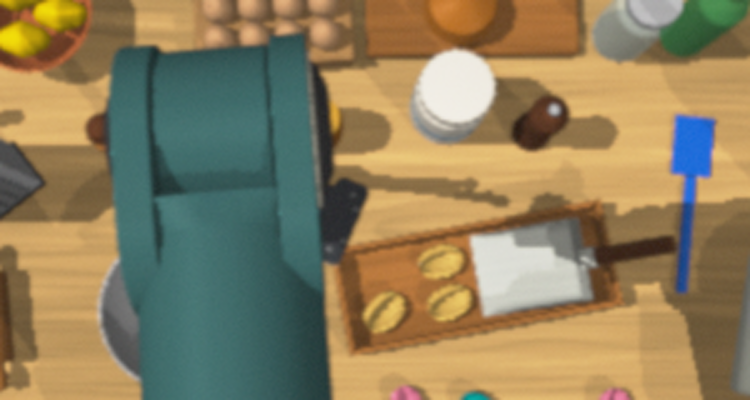

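The shells and scoop are untouched, but the robot's own arm hides the rack. I'll check the fold from the side later. Next I'll check reachability of the grasp, scooping and tipping poses.

```bash
cat >> h.py <<'E'
TRAY=np.array([.496,-.2142]); YAW=1.735; BOWL=np.array([.457,.177])
def Rs(yaw,th):   # scoop orientation, th>0 lip down
    c,s=np.cos(yaw),np.sin(yaw); a,b=np.cos(th),np.sin(th)
    return np.array([[c,-s,0],[s,c,0],[0,0,1]])@np.array([[a,0,b],[0,1,0],[-b,0,a]])
def tool(yaw,th,phi,sg):
    z=np.array([np.sin(phi),0,-np.cos(phi)]); y=np.array([0,sg,0.]); T=np.column_stack([np.cross(y,z),y,z])
    return Rs(yaw,th)@T
def pose_lip(lip,yaw,th,phi,sg):
    return np.array(lip)+Rs(yaw,th)@np.array([-.196,0,.071]), tool(yaw,th,phi,sg)
def dir2(yaw): return np.array([np.cos(yaw),np.sin(yaw)])
E
python3 - <<'E'
from h import *
d=dir2(YAW); sc=np.array([.509,-.289]); lip0=np.r_[sc+.07*dir2(1.725),.008]; lip1=np.r_[TRAY+.176*d,.008]
r=np.radians
print(lip0,lip1)
for sg in(1,-1):
  for ph in(0,15,30,45):
    out=[]
    for lip,yaw,th in((lip0,1.725,0),(lip1,YAW,0),(lip1+[0,0,.12],YAW,r(-15)),(np.r_[BOWL-.05*d,.16],YAW,r(-15)),(np.r_[BOWL-.05*d,.13],YAW,r(35)),(np.r_[BOWL-.05*d,.13],YAW,r(55)),(np.r_[BOWL-.05*d,.13],YAW,r(65))):
        j=robot.ik(*pose_lip(lip,yaw,th,r(ph),sg)); out.append(None if j is None else np.round(j,2).tolist())
    print(sg,ph,*out,sep="\n  ")
E
```

```text
[ 0.49824847 -0.21983061  0.008     ] [ 0.46722985 -0.0405674   0.008     ]
1
  0
  [-0.04, 0.96, 1.08, 1.62, -0.91, 1.14, -1.71]
  [-0.4, 0.77, 1.08, 1.94, -0.84, 0.97, -1.88]
  [-0.22, 0.76, 1.08, 1.76, -0.82, 1.35, -1.83]
  [-0.58, 0.55, 1.09, 1.92, -0.73, 1.24, -2.15]
  [-0.55, 0.16, 0.1, 1.92, 0.59, 1.31, 2.63]
  [-0.74, 0.3, 0.04, 1.85, 0.77, 1.6, 2.38]
  [-0.81, 0.4, 0.01, 1.81, 0.83, 1.75, 2.29]
1
  15
  [0.11, 1.06, 1.08, 1.44, -0.99, 1.48, -1.67]
  [-0.23, 0.88, 1.08, 1.82, -0.96, 1.3, -1.74]
  [-0.07, 0.9, 1.08, 1.63, -0.95, 1.67, -1.73]
  [-0.41, 0.69, 1.08, 1.85, -0.92, 1.53, -1.95]
  [0.66, 0.23, -1.09, 1.86, 0.56, 1.32, 2.69]
  [-0.66, 0.19, 0.05, 1.84, 0.61, 1.47, 2.52]
  [-0.75, 0.29, 0.02, 1.8, 0.7, 1.61, 2.4]
1
  30
  [0.25, 1.18, 1.08, 1.25, -1.08, 1.79, -1.67]
  [-0.09, 1.01, 1.08, 1.69, -1.05, 1.62, -1.66]
  [0.05, 1.06, 1.08, 1.51, -1.05, 1.96, -1.66]
  [-0.27, 0.86, 1.08, 1.78, -1.06, 1.83, -1.81]
  None
  [-0.56, 0.11, 0.08, 1.83, 0.41, 1.36, 2.7]
  [-0.67, 0.19, 0.03, 1.8, 0.53, 1.48, 2.54]
1
  45
  [0.43, 1.24, 0.9, 1.05, -1.05, 1.99, -1.76]
  [0.03, 1.16, 
[... 869 characters left out ...]
  [-0.87, 0.29, 0.16, 1.8, 0.67, 1.59, -0.72]
-1
  30
  [0.41, 1.0, 0.66, 1.24, -0.77, 1.6, 1.31]
  [0.17, 0.77, 0.61, 1.68, -0.75, 1.36, 1.26]
  [0.27, 0.84, 0.63, 1.51, -0.8, 1.73, 1.28]
  [0.04, 0.62, 0.56, 1.77, -0.84, 1.56, 1.11]
  [-0.58, 0.09, 0.47, 1.88, 0.05, 1.18, 0.04]
  [-0.77, 0.11, 0.31, 1.84, 0.39, 1.35, -0.41]
  [-0.85, 0.19, 0.24, 1.8, 0.5, 1.46, -0.58]
-1
  45
  [0.52, 1.15, 0.63, 1.04, -0.86, 1.88, 1.29]
  [0.28, 0.91, 0.59, 1.55, -0.83, 1.63, 1.33]
  [0.35, 0.99, 0.61, 1.4, -0.9, 1.97, 1.32]
  [0.14, 0.76, 0.54, 1.7, -0.94, 1.79, 1.21]
  [-0.44, 0.12, 0.51, 1.85, -0.24, 1.23, 0.32]
  [-0.7, 0.07, 0.39, 1.83, 0.15, 1.28, -0.19]
  [-0.79, 0.11, 0.31, 1.81, 0.31, 1.36, -0.4]
```

Run:
```python
from h import *
r=np.radians; yaw=1.725; lip0=np.r_[np.array([.509,-.289])+.07*dir2(yaw),.008]
p,R=pose_lip(lip0,yaw,0,r(15),-1); print(p)
robot.move_ptp(p-.13*R[:,2],R)
robot.gripper_to(.06)
robot.move_linear(p,.12,frame=R)
a=robot.get_state()
robot.gripper_to(0)
s=robot.get_state(); print(s['time'],s['ee_pos'],s['opening'],s['grasp_force'],np.round(np.array(s['force'])-a['force'],2),s['moment'])
save("side","pics/s2.png"); save("top","pics/t2.png")
a=cv2.imread("pics/s2.png")[120:300,150:330]; b=cv2.imread("pics/t2.png")[130:270,120:400]
cv2.imwrite("pics/s2b.png",np.hstack([cv2.resize(a,(360,360)),cv2.resize(b,(440,360))]))
```

```text
[ 0.52835275 -0.4135049   0.079     ]
12.775 [ 0.52834475 -0.41354679  0.07906659] 0.023749478336825246 29.966517090797424 [-0.3  -0.1   1.16] [-0.24676929 -0.05672019  0.0401703 ]
```

View pics/s2b.png

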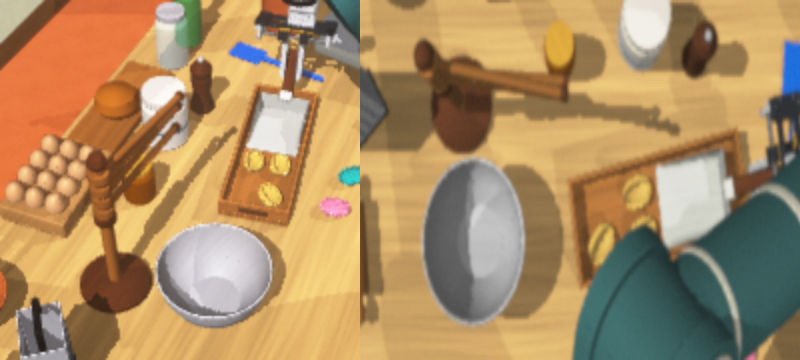

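The arm is folded alongside the stowed arms, and the scoop is gripped at 23.7 mm on its 24 mm handle. Now I'll scoop slowly towards the end wall.

Run:
```python
from h import *
r=np.radians; d=dir2(1.738); n=np.array([-d[1],d[0]]); 
s=robot.get_state(); p=np.array(s['ee_pos']); R=tool(1.735,r(.6),r(15),-1)
lip0=np.array([.509,-.289])+.07*dir2(1.725); off=(lip0-TRAY)@n; go=.176-(lip0-TRAY)@d; print(off,go)
A=p.copy(); A[:2]+=d*.03-n*off*.7; A[2]-=.0005
print(robot.move_linear(A,.06,frame=R,threshold=20))
B=A.copy(); B[:2]+=d*(go-.03)-n*off*.3
print(robot.move_linear(B,.035,threshold=18))
t=robot.get_state(); print(t['time'],np.array(t['ee_pos'])-B,np.array(t['force'])-s['force'],t['opening'],t['grasp_force'])
save("side","pics/s3.png"); save("top","pics/t3.png")
a=cv2.imread("pics/s3.png")[150:250,240:340]; b=cv2.imread("pics/t3.png")[150:260,230:380]
cv2.imwrite("pics/s3b.png",np.hstack([cv2.resize(a,(360,360),interpolation=2),cv2.resize(b,(440,360),interpolation=2)]))
```

```text
-0.0012800359719534434 0.18192628803491714
False
False
18.0167 [ 0.0001585  -0.00165958  0.00029278] [ 0.16569498 -3.25837042  5.25607668] 0.024190186027610184 30.000573098659515
```

View pics/s3b.png

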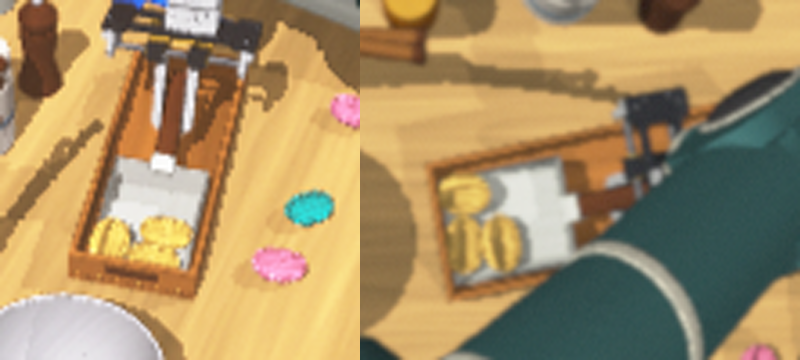

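All three shells appear to be on the scoop or right at the lip against the end wall. I'll nudge up to the wall, then tip the lip up slowly with the lip kept at the wall.

Run:
```python
from h import *
r=np.radians; d=dir2(1.738); s=robot.get_state(); p=np.array(s['ee_pos'])
B=p.copy(); B[:2]+=d*.006
print(robot.move_linear(B,.02,threshold=15))
t=robot.get_state(); p1=np.array(t['ee_pos']); print((p1-p)@np.r_[d,0],np.array(t['force'])-s['force'])
# lip point now, tilt: lip stays 2mm off wall, heel kept on floor
yaw=1.735
lip=p1-Rs(yaw,r(.6))@np.array([-.196,0,.071]); print(lip)
for th in (6,12,18):
    L=lip.copy(); L[2]+=.14*np.sin(r(th))+.002; L[:2]-=d*.002
    q,R=pose_lip(L,yaw,-r(th),r(15),-1)
    robot.move_linear(q,.03,frame=R)
L[2]=.10; q,R=pose_lip(L,yaw,-r(18),r(15),-1); robot.move_linear(q,.06,frame=R)
t=robot.get_state(); print(t['time'],np.array(t['force'])-s['force'],t['opening'],t['ee_pos'])
save("side","pics/s4.png"); save("top","pics/t4.png")
a=cv2.imread("pics/s4.png")[130:250,230:350]; b=cv2.imread("pics/t4.png")[150:260,230:380]
cv2.imwrite("pics/s4b.png",np.hstack([cv2.resize(a,(360,360),interpolation=2),cv2.resize(b,(440,360),interpolation=2)]))
```

```text
False
0.004762311839325526 [ 1.00015236 -4.09615896 -5.17727767]
[ 0.46425452 -0.03870152  0.00588782]
20.825 [-1.07286314  3.06125916 -8.83182838] 0.024001053130041413 [ 0.49852295 -0.24609155  0.10662211]
```

View pics/s4b.png

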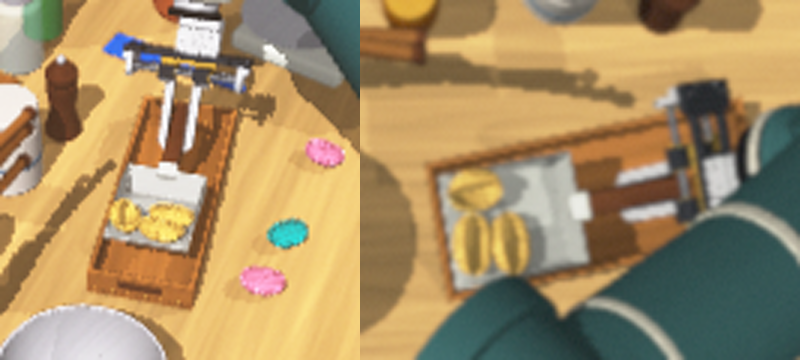

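All three shells are in the scoop with the tray empty. Now I'll carry them to the bowl and tip.

Run:
```python
from h import *
r=np.radians; yaw=1.735; d=dir2(yaw); s=robot.get_state()
def go(L,th,v): robot.move_linear(*(lambda q,R:(q,v,R))(*pose_lip(L,yaw,r(th),r(15),-1)))
L0=np.array([.4645,-.0407,.10])
go(L0+[0,0,.06],-18,.1)
L=np.r_[BOWL-.055*d,.16]; go(L,-18,.1)
L[2]=.125; go(L,-5,.06)
for th in (10,25,35): go(L,th,.08)
L[2]=.118
for th in (43,50,57,63): go(L,th,.05)
robot.pause(.4)
t=robot.get_state(); print(t['time'],np.array(t['force'])-s['force'],t['opening'],t['ee_pos'])
save("side","pics/s5.png"); save("top","pics/t5.png")
a=cv2.imread("pics/s5.png")[180:300,200:320]; b=cv2.imread("pics/t5.png")[150:270,130:280]
cv2.imwrite("pics/s5b.png",np.hstack([cv2.resize(a,(360,360),interpolation=2),cv2.resize(b,(440,360),interpolation=2)]))
```

```text
29.1333 [ 0.1195198  -0.85104958 -0.58211132] 0.024184388511188256 [0.47021861 0.09717647 0.32495596]
```

View pics/s5b.png

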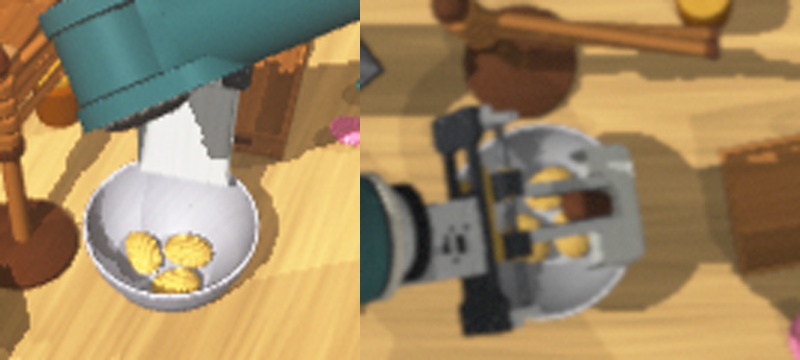

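All three shells lie in the bowl and the scoop is empty. Now I'll lay the scoop back in the tray.

Run:
```python
from h import *
r=np.radians; yaw=1.735; d=dir2(1.738)
def go(L,th,v,**k):
    q,R=pose_lip(L,yaw,r(th),r(15),-1); return robot.move_linear(q,v,frame=R,**k)
L=np.r_[BOWL-.055*dir2(yaw),.15]; go(L,50,.1); go(L,25,.15); go(L,0,.15)
T=np.r_[TRAY-.012*d,.15]; go(T,0,.2)
T[2]=.03; go(T,0,.1)
T[2]=.006; print(go(T,0,.02,threshold=4))
t=robot.get_state(); print(t['time'],t['ee_pos'],t['force'])
robot.gripper_to(.05); robot.pause(.2)
t=robot.get_state(); R=np.array(t['tool_rot']); p=np.array(t['ee_pos'])
robot.move_linear(p-.15*R[:,2],.12); robot.move_linear(p-.15*R[:,2]+[-.08,-.1,.05],.2)
t=robot.get_state(); print(t['time'],t['force'])
save("side","pics/s6.png"); save("top","pics/t6.png")
a=cv2.imread("pics/s6.png")[100:300,140:340]; b=cv2.imread("pics/t6.png")[120:270,140:400]
cv2.imwrite("pics/s6b.png",np.hstack([cv2.resize(a,(400,400),interpolation=2),cv2.resize(b,(400,400),interpolation=2)]))
```

```text
True
35.825 [ 0.52997959 -0.41951094  0.07832566] [ 0.37225564 -0.21518083  5.81673365]
38.8667 [1.20970203 0.5716141  0.0780196 ]
```

View pics/s6b.png

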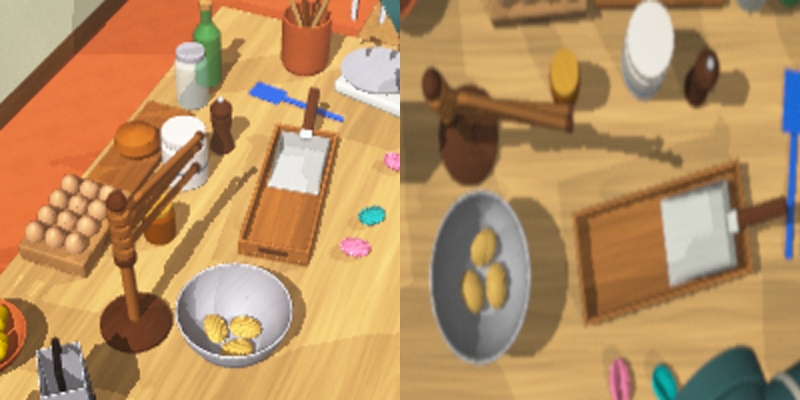

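The scoop lies flat in the empty tray, the three shells rest in the bowl in its original place, and the rack arm is folded.

```bash
python3 -c "
from rig import robot
print(robot.sign_off())"
```

```text
the job is handed in; nothing more can be done
None
```

I handed the job in at about 39 s of the 70 s allowed; no verdict came back. The last pictures show the rack arm folded, all three shells in the upright bowl, the scoop flat in the tray and the other things in view unmoved.

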